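# Refit the washed filter and press the filter box cover home

## Robot

A 6-joint arm with a two-finger parallel gripper is mounted at the origin on the work surface. World frame = base frame: x ahead of the robot, y to its left, z up, the work surface at z = 0. Lengths are in m, angles in rad, forces in N, time in s.
With the tool pointing down it reaches from about 0.275 to 0.85 m from the base axis. Payload 19 kg.
Tool frame: the origin (TCP) lies on the centre line of the jaws, within the pads' length; the fingertips stand 11 mm ahead of it and the grasp point (between the pads) lies 8 mm behind it; z points along the fingers, y is the line along which they close (so a half turn about z gives the same grasp; the last joint's range is limited). The gripper opens to 85 mm and grips with 20 to 120 N. Pads are 22 mm wide; open, the fingers measure 114 mm over their backs; the gripper's body (76 mm by 85 mm) begins 54 mm behind the grasp point. The pads swing forward as they close: fully open they stand 13 mm farther back than shut.
Start: joints at [1.18, 0.15, 1.437, -0, 1.554, -0.134], TCP at [0.146, 0.556, 0.242] pointing down, gripper open.
Joint ranges: [-2.8, 2.8], [-0.68, 2.1], [0.12, 2.68], [-1.39, 4.53], [0.16, 2.79], [-2.81, 2.81]. Speed limits (rad/s): [1.89, 1.89, 2.22, 3.01, 3.01, 3.01].

## Interface

Orientations are given as a rotation vector (axis times angle).
In Python, from rig import ctrl gives the robot as it stands. Calls block until the motion is done:
- ctrl.move_to(position, orientation): joint-space move of the TCP to a pose.
- ctrl.movel(position, feed=0.15, rot=None, max_force=None): straight line of the TCP; rot=None keeps the orientation; feed is the mean speed in m/s. With max_force (N) it stops when the force on the tool has changed by that much, and returns True; else False.
- ctrl.movej(angles): joint-space move.
- ctrl.command_gripper(opening, grasp_force=None): finger opening in m; grasp_force is the grip in N (None keeps the last); returns when the fingers have stopped.
- ctrl.wait(seconds).
- ctrl.ik(position, orientation): joint angles nearest the present ones, or None.
- ctrl.camera(name): name is "side" or "top" or "wrist"; returns a dict with "image" (400x640x3 uint8, red, green, blue), "fov_y" (degrees; the focal length in pixels is half the picture's height over the tangent of half this angle, whatever the lens; pixels are square), "cx", "cy" (the principal point, pixels), "R" (3x3) and "t" (3): a world point X has camera coordinates R X + t. Camera axes: x right, y down, z forward; pixel columns grow to the right and rows downward; lengths in m; the calibration is good to about 2 mm. A picture is of the moment at which its call begins. There is no depth.
A pose or a line that the arm cannot do raises ctrl.IKError and nothing moves.
- ctrl.close_job(): hands the job in; it is judged then, once.
Trained networks look in the newest picture that a camera, given by its name, has taken for a name from the list of things; names that differ only in an ending like _2 or _b are one class to them, and where a whole thing is asked for, a point or a joint stands for the part that bears it (a point fixed in the world has none). Each returns a list of dicts, best first, with "p" (0 to 1); they miss things now and then, are a little off and sometimes report something else, mostly with a low value. They report only what shows in the picture. A call takes as long as a camera call. They do not tell look-alikes from the thing itself.
- ctrl.search_frame(camera, name): "location" ([x, y, z] in m, in the coordinates of the camera as it stood for that picture, good to about 4 mm: the middle of the surface that is visible of it).
- ctrl.tip_of(camera, name): "location" ([x, y, z] in m, in the coordinates of the camera as it stood for that picture, good to about 4 mm: a listed point, or the origin of a listed thing).
Readings, each from a call of its own:
- ctrl.read_clock(): time.
- ctrl.read_qpos(): joint angles.
- ctrl.read_qd(): joint speeds.
- ctrl.read_joint_efforts(): joint torques, N m.
- ctrl.read_tool_pos(): TCP position.
- ctrl.read_orientation(): TCP orientation.
- ctrl.read_force(): force on the tool from outside, world axes, zero at the start.
- ctrl.read_moment(): the same for the moment, N m.
- ctrl.read_width(): finger opening in m.
- ctrl.read_grip_force(): force on a finger pad.
Only numpy, scipy, OpenCV 4.12 (cv2) and the standard library are available. Lean on these libraries where they do the work, as an engineer would, in place of code of your own. Each camera call takes 0.05 s, during which the arm holds its last target. There are 200 camera calls.

## Task

Take the washed white-framed filter out of the wooden drying rack and stand it on edge in the empty middle slot of the intake filter box, between the two green ones. Then swing the blue cover shut onto its gasket, turn its yellow quarter-turn fastener until the line on it lines up with the two white marks, and press the cover down flush against the box. Finish while still holding it pressed down, fastener lined up; leave the other filters and the things around as they are.

Things in the scene. Friction and masses are not known exactly. Their poses are not given: they have to be found in the camera images.
- filter_white: The washed filter: a flat panel 100 long (its x) x 10 thick (its y) x 85 mm tall (its z), white plastic frame, grey mesh, 0.12 kg. Origin at the centre of its lower edge face. It starts upright in one of the two slots of the drying rack. Pinch it across its 10 mm thickness from above, at the middle of its top edge.
- filter_spare: Black-framed spare filter of the same size, in the other slot of the drying rack; stays there. Origin as for the white one.
- drying_rack: Fixed low wooden rack, base 130 (x) x 170 (y) x 10 mm thick, with two slots along its x at y = +40 and -40 mm, 15 mm wide between teeth that reach 42 mm above the table. Origin at the centre of its underside. A filter's foot stands on the base, 10 mm above the table.
- filter_box: Fixed white open-topped box, 180 (x) x 200 (y) x 110 mm tall, walls 6, floor 8 mm. Origin: centre of its underside; x points from its front (robot side) to its hinge side. Inside, slots along x at y = -60, 0, +60 mm, 15 mm wide, between teeth reaching 48 mm above the table, bounded by a stop plate at x = -32 (63 mm high) and the wall at x = +84. Springy gasket bar 11 mm above the front rim.
- prefilter_left: Green-framed filter of the same size, standing in the box slot at y = +60 mm; stays there.
- prefilter_right: Green-framed filter of the same size, standing in the box slot at y = -60 mm; stays there.
- slot_mid (a point): Centre of the empty middle slot on the box's inner floor, 8 mm above the table, at x = +27, y = 0 mm of the box; axes as the box. The white filter's origin belongs here, its x along the slot either way round. Between the green filters there are 55 mm free on either side of this slot's centre.
- lid (a joint): Hinge of the blue cover, rad; hinge line along the box's y at its x = +90 mm, 110 mm above the table. 0: flush on the rim; about 1.8: open, leaning away from the robot. Pushed towards the robot below about 1.0 it sinks shut by itself in about 3 s, softly damped, and rests on the gasket at 0.04 to 0.06 (edge 9 mm up). 6 to 8 N down near the fastener then brings it to 0; let go, it springs up.
- cover: The blue cover, 180 x 200 mm, 8 mm thick, carrying the fastener. Origin on the hinge line at the middle of its lower (inner) face; the cover extends along its -x; its z points out of its outer face. Fastener axis at x = -145, y = 0.
- cover_edge (a point): Middle of the cover's free edge (half thickness), 180 mm from the hinge line.
- stud (a joint): Turn of the yellow quarter-turn fastener, rad; grows counterclockwise seen from above, cover shut. At 0 the wing and its black line lie along the box's y, in line with the two white marks; starts at 0.9 to 1.45: turn it clockwise (0.04 Nm; it stays where left; stops at -0.25 and 1.65). Its cross pin under the cover enters the box only within about 0.2 of 0, else stops it 5 mm above flush.
- stud_grip (a point): Grip point of the fastener: on its axis in the wing, 10 mm below the wing's top, 18 mm above the cover's outer face. The wing is a bar 36 long (along the point's y), 11 thick (along the point's x), and reaches 28 mm above the cover. Its axes turn with the fastener.
- pot_a: Loose square red seedling pot, 66 x 66 x 70 mm, with a wooden label; a bystander. Origin under its centre.
- pot_b: A second pot like it; a bystander.
- nutrient_bottle: Blue bottle, 60 mm across, 150 mm tall, standing; a bystander. Origin under its centre.
- screwdriver: Screwdriver lying on the table; a bystander.
Mind the look-alikes: they are no part of the job. What is shaped like the filter_white but pink or red is not meant.

How it is judged:
By the outcome, as a careful person would: the job done as asked, in the order asked, and still so for the second after the job is handed in, while the arm keeps its last pose, push and grip.
It also fails if it takes over 72 s, if anything falls off the work surface, if the arm or the gripper's body presses on something with over 40 N, if the wrist force passes 120 N, or if a joint passes its speed limit or range.

## Working session

There is one attempt and no reset: what is moved stays moved. The work goes in short steps, each a Python script; the robot and the scene stay as the last script left them, time stands still between calls to the robot, and variables do not carry over. Pictures are saved under pics/ and viewed, at most 10 in all, crops included, and the job is handed in when it is done.

```bash
ls; mkdir -p pics; cat > h.py <<'E'
from rig import ctrl
import numpy as np, cv2
def snap(n,f=None):
    c=ctrl.camera(n)
    if f: cv2.imwrite('pics/'+f,c['image'][:,:,::-1])
    return c
def w(c,p): return np.array(c['R']).T@(np.array(p)-np.array(c['t']))
def px(c,X):
    q=np.array(c['R'])@np.array(X)+np.array(c['t']); f=200/np.tan(np.radians(c['fov_y'])/2)
    return (c['cx']+f*q[0]/q[2], c['cy']+f*q[1]/q[2])
def ray(c,u,v,z):
    f=200/np.tan(np.radians(c['fov_y'])/2); R=np.array(c['R']);t=np.array(c['t'])
    d=R.T@np.array([(u-c['cx'])/f,(v-c['cy'])/f,1]); o=-R.T@t
    return o+d*(z-o[2])/d[2]
E
python3 - <<'E'
from h import *
np.set_printoptions(precision=3,suppress=True)
ims=[]
for n in ['top','side']:
    c=snap(n); ims.append(c['image'])
    cv2.imwrite('pics/%s0.png'%n,c['image'][:,:,::-1])
    print(n,c['fov_y'],-np.array(c['R']).T@c['t'])
    for k in ['filter_white','drying_rack','filter_box','slot_mid','cover_edge','cover','stud_grip','pot_a','nutrient_bottle','screwdriver']:
        for d in ctrl.tip_of(n,k)[:5]:
            X=w(c,d['location']); print(k,round(d['p'],2),X,np.round(px(c,X)))
print(ctrl.read_clock())
E
```

```text
pics
top 47.1550131013293 [ 0.284 -0.025  1.358]
filter_white 0.68 [0.409 0.408 0.   ] [183. 228.]
filter_white 0.65 [ 0.275  0.317 -0.001] [213. 273.]
filter_white 0.59 [0.518 0.182 0.01 ] [259. 190.]
filter_white 0.54 [0.366 0.192 0.003] [256. 241.]
drying_rack 0.73 [0.515 0.222 0.003] [246. 192.]
filter_box 0.94 [ 0.511 -0.118 -0.001] [359. 191.]
slot_mid 0.73 [ 0.534 -0.116  0.008] [359. 183.]
cover_edge 0.94 [ 0.639 -0.102  0.287] [359. 119.]
cover 0.85 [ 0.607 -0.11   0.112] [358. 150.]
cover 0.46 [ 0.531 -0.056  0.004] [339. 184.]
stud_grip 0.42 [ 0.651 -0.104  0.25 ] [358. 119.]
pot_a 0.74 [0.707 0.217 0.001] [248. 130.]
pot_a 0.7 [ 0.51  -0.12   0.004] [360. 191.]
pot_a 0.68 [0.665 0.405 0.003] [187. 144.]
pot_a 0.26 [ 0.54  -0.446  0.002] [468. 179.]
pot_a 0.22 [ 0.605 -0.109  0.109] [358. 151.]
nutrient_bottle 0.73 [ 0.545 -0.442 -0.   ] [467. 178.]
screwdriver 0.84 [ 0.325 -0.429  0.003] [468. 251.]
side 56.66496231491857 [-0.101 -0.679  0.65 ]
filter_white 0.87 [0.407 0.406 0.002] [224. 194.]
filter_white 0.82 [ 0.277  0.319 -0.002] [202. 218.]
filter_white 0.74 [ 0.365 
[... 268 characters left out ...]
 [357. 242.]
filter_box 0.19 [ 0.327 -0.425 -0.002] [398. 360.]
slot_mid 0.82 [ 0.544 -0.11   0.009] [357. 241.]
slot_mid 0.54 [0.519 0.222 0.004] [281. 202.]
slot_mid 0.17 [ 0.639 -0.102  0.285] [384. 141.]
slot_mid 0.16 [ 0.533 -0.056  0.009] [341. 234.]
cover_edge 0.87 [ 0.637 -0.104  0.288] [384. 140.]
cover_edge 0.35 [ 0.329 -0.426 -0.004] [399. 360.]
cover 0.95 [ 0.608 -0.111  0.111] [374. 202.]
cover 0.57 [0.52  0.191 0.01 ] [286. 204.]
stud_grip 0.44 [ 0.656 -0.099  0.246] [386. 152.]
pot_a 0.81 [ 0.668  0.407 -0.003] [283. 173.]
pot_a 0.6 [ 0.707  0.214 -0.002] [323. 186.]
nutrient_bottle 0.64 [ 0.547 -0.442 -0.003] [463. 308.]
screwdriver 0.91 [ 0.328 -0.424  0.   ] [398. 358.]
1.1
```

View pics/top0.png

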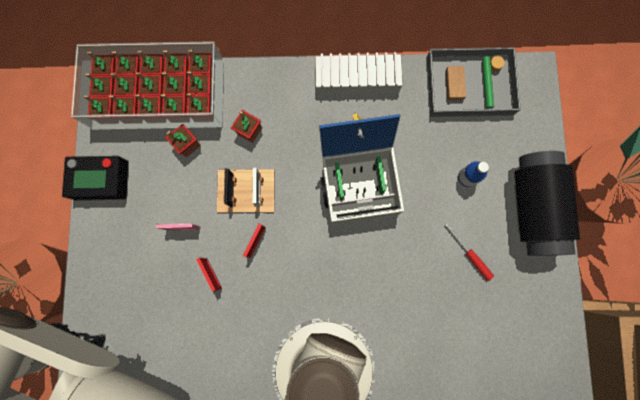

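View pics/side0.png

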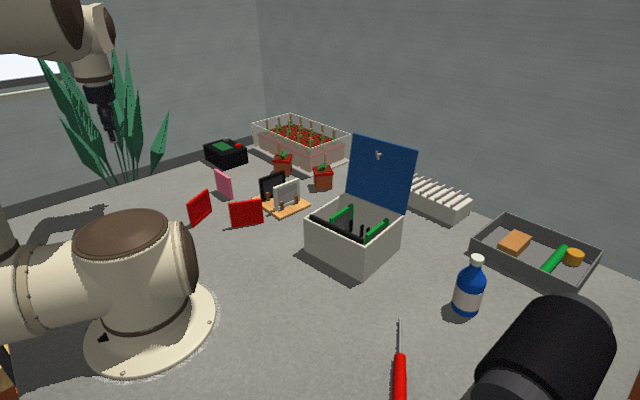

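Candidates: white frame at top px (255,186) in the rack, black at (229,186) in the rack, pink at (175,226), and red at (255,240) and (208,274) on the table. The white one in the rack fits the description, so I'll check it in an enlarged crop.

```bash
python3 - <<'E'
import cv2
i=cv2.imread('pics/top0.png')[105:230,205:415]
cv2.imwrite('pics/crop0.png',cv2.resize(i,None,fx=3.8,fy=3.8,interpolation=cv2.INTER_CUBIC))
E
```

```text
(no output)
```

View pics/crop0.png

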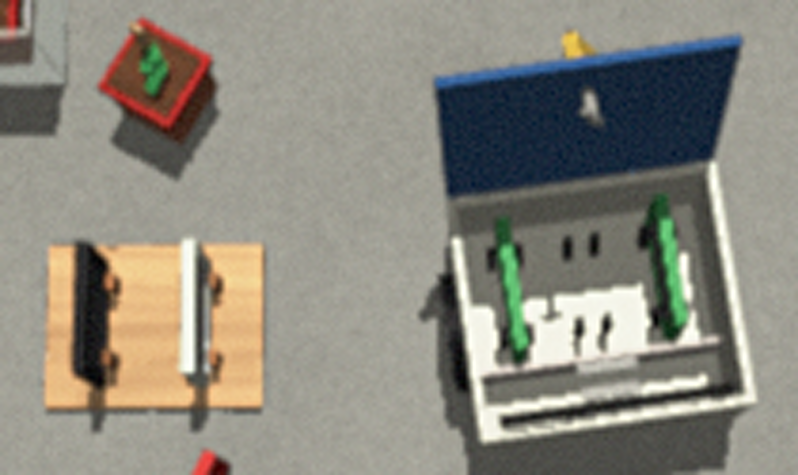

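The white-framed filter is confirmed at crop (190,305), which is top px (255,185). It stands in the right-hand slot of the rack, with the black one at crop (90,310). Next I'll compute geometry from the corners and get a wrist view.

```bash
cat >> h.py <<'E'
from scipy.spatial.transform import Rotation as Ro
def down(yaw):  # tool x along yaw, z down
    return (Ro.from_euler('z',yaw)*Ro.from_euler('x',np.pi)).as_rotvec()
E
python3 - <<'E'
from h import *
np.set_printoptions(precision=4,suppress=True)
c=snap('top')
o=lambda u,v:(205+u/3.8-.4,105+v/3.8-.4)
A=ray(c,*o(480,440),.11);B=ray(c,*o(757,401),.11); d=B-A
print('front',A,B,np.linalg.norm(d),'box yaw',np.arctan2(d[0],-d[1]))
for p in [(188,240),(188,375)]: print('white top',ray(c,*o(*p),.095))
for p in [(45,408),(263,407),(263,243),(48,243)]: print('rack',ray(c,*o(*p),.01))
print(ctrl.read_orientation(), down(0), [ctrl.ik([.51,.18,.3],down(a)) for a in (0,np.pi)])
ctrl.move_to([.44,.15,.36],down(0))
c=snap('wrist','w0.png'); print(-np.array(c['R']).T@c['t'],np.array(c['R'])[2])
for k in ['filter_white','drying_rack','filter_box','slot_mid','stud_grip','cover_edge','cover']:
    for q in ctrl.tip_of('wrist',k)[:5]:
        X=w(c,q['location']); print(k,round(q['p'],2),X,np.round(px(c,X)))
print(ctrl.read_clock())
E
```

```text
front [ 0.4121 -0.03    0.11  ] [ 0.4363 -0.2303  0.11  ] 0.20171261374135926 box yaw 0.12009289521200725
white top [0.5668 0.1834 0.095 ]
white top [0.4657 0.1827 0.095 ]
rack [0.4542 0.3079 0.01  ]
rack [0.4516 0.138  0.01  ]
rack [0.5822 0.138  0.01  ]
rack [0.5857 0.3083 0.01  ]
[-0.4022 -3.1157  0.0001] [3.1416 0.     0.    ] [array([ 0.1968,  0.066 ,  1.4155, -0.    ,  1.6601,  1.7676]), array([ 0.1968,  0.066 ,  1.4155,  0.    ,  1.6601, -1.374 ])]
[0.523  0.1497 0.492 ] [-0.3231 -0.0006 -0.9464]
filter_white 0.94 [0.4143 0.4086 0.0011] [152. 163.]
filter_white 0.76 [0.2774 0.3193 0.0044] [221. 247.]
filter_white 0.65 [0.3653 0.1873 0.0039] [301. 195.]
filter_white 0.63 [0.5187 0.1834 0.0077] [301.  90.]
filter_white 0.31 [ 0.5306 -0.0582  0.0075] [479.  81.]
drying_rack 0.74 [0.5216 0.2229 0.0001] [273.  88.]
drying_rack 0.23 [0.5218 0.1824 0.0059] [302.  87.]
filter_box 0.69 [ 0.5164 -0.1219  0.0004] [521.  92.]
slot_mid 0.59 [ 0.5405 -0.116   0.0079] [523.  73.]
cover 0.88 [ 0.6039 -0.1073  0.1104] [583.   2.]
3.4167
```

View pics/w0.png

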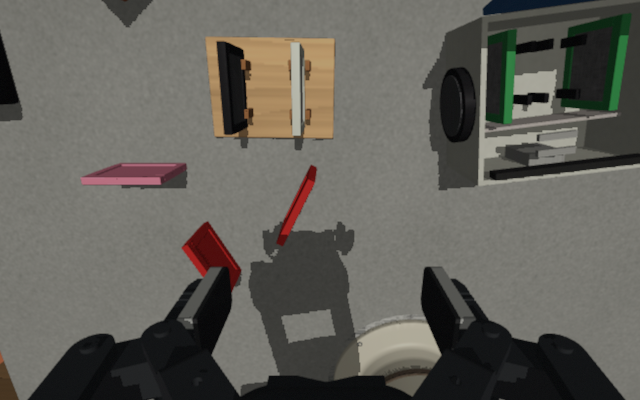

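In the wrist view the white filter is at (296,88) in the rack, with its centre at about (0.517, 0.183) and yaw 0. The box is at the right edge. One closer look at the box before grasping.

```bash
python3 - <<'E'
from h import *
np.set_printoptions(precision=4,suppress=True)
ctrl.move_to([.53,-.12,.40],down(0.12))
c=snap('wrist','w1.png'); np.savez('w1.npz',**{k:c[k] for k in c if k!='image'})
for k in ['filter_box','slot_mid','prefilter_left','stud_grip','cover_edge','cover']:
    for q in ctrl.tip_of('wrist',k)[:3]:
        X=w(c,q['location']); print(k,round(q['p'],2),X,np.round(px(c,X)))
# predicted rim corners
C=np.array([.5136,-.1194]);x=np.array([.9928,.1197]);y=np.array([-.1197,.9928])
i=c['image'][:,:,::-1].copy()
def pt(a,b,z,col=(0,0,255)):
    p=px(c,[*(C+a*x+b*y),z]); cv2.circle(i,(int(p[0]),int(p[1])),2,col,-1)
for a,b in [(-.09,.1),(-.09,-.1),(.084,.094),(.084,-.094),(-.084,.094),(-.084,-.094)]: pt(a,b,.11)
for b in (.06,-.06):
  for a in (-.03,.084):pt(a,b,.093,(255,0,255))
for b in (.0075,-.0075):
  for a in (-.03,.084):pt(a,b,.048,(0,255,255))
cv2.imwrite('pics/w1o.png',i); print(ctrl.read_clock())
E
```

```text
filter_box 0.67 [ 0.5139 -0.1176 -0.0016] [323. 152.]
slot_mid 0.87 [ 0.5354 -0.1194  0.0081] [326. 139.]
slot_mid 0.28 [0.5163 0.2672 0.0082] [ 74. 121.]
prefilter_left 0.92 [ 0.5323 -0.0592  0.007 ] [287. 137.]
stud_grip 0.89 [ 0.6513 -0.1013  0.2518] [321.  31.]
cover 0.9 [ 0.6067 -0.1067  0.1069] [323.  91.]
4.875
```

View pics/w1o.png

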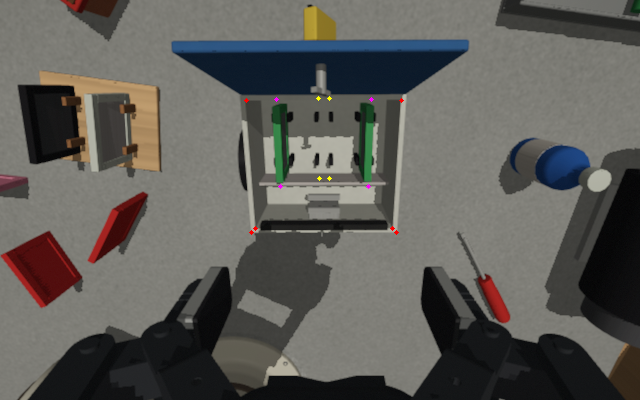

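The projected points match the picture to within 1–2 px: rim corners at (252,231) and (396,231), and the middle-slot teeth centred at x≈324. The box pose holds, so I'll pick the filter.

```bash
python3 - <<'E'
from h import *
np.set_printoptions(precision=4,suppress=True)
ctrl.command_gripper(.045)
ctrl.move_to([.5175,.183,.17],down(0))
print(ctrl.movel([.5175,.183,.072],feed=.12,max_force=10),ctrl.read_tool_pos())
ctrl.command_gripper(0,40); print(ctrl.read_width(),ctrl.read_grip_force())
print(ctrl.movel([.5175,.183,.23],feed=.12),ctrl.read_width())
ctrl.move_to([.5395,-.1163,.23],down(.12))
c=snap('wrist','w2.png'); print(ctrl.read_tool_pos(),ctrl.read_force(),ctrl.read_clock())
snap('side','s2.png')
a=cv2.imread('pics/w2.png');b=cv2.imread('pics/s2.png')[120:300,250:450]
cv2.imwrite('pics/m2.png',np.vstack([a[:,60:560],cv2.resize(b,(500,450))])[:800][::1] if 0 else cv2.resize(np.hstack([a,cv2.resize(b,(444,400))]),(800,295)))
E
```

```text
False [0.518  0.183  0.0728]
0.009450876819808846 42.65485882759094
False 0.009443003586573807
[ 0.5397 -0.1152  0.23  ] [ 0.3968 -0.0325  0.271 ] 10.8
```

View pics/m2.png

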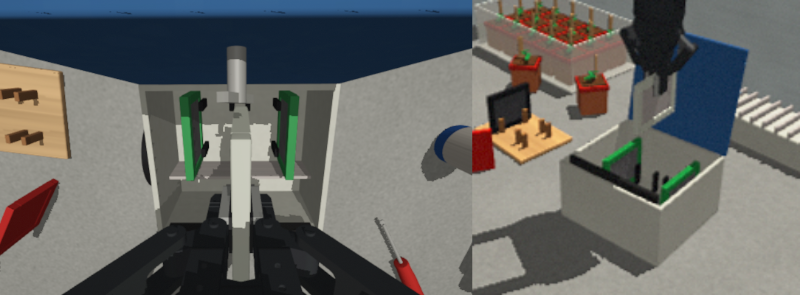

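The filter is held upright in the jaws at (240,200), above the middle slot between the green ones. Lowering it under a force guard.

```bash
python3 - <<'E'
from h import *
np.set_printoptions(precision=4,suppress=True)
ctrl.movel([.5395,-.1163,.13],feed=.1); ctrl.wait(.3); print(ctrl.read_tool_pos(),ctrl.read_force())
print(ctrl.movel([.5395,-.1163,.066],feed=.05,max_force=6),ctrl.read_tool_pos(),ctrl.read_force(),ctrl.read_clock())
E
```

```text
[ 0.5396 -0.1163  0.1303] [-0.4188 -0.2249 -1.6334]
True [ 0.5397 -0.1164  0.0714] [ 1.2522 -1.2222  5.8013] 13.3667
```

It stopped at 0.0714, where 0.071 was expected, so it is seated on the floor. Releasing with a partial opening, retracting and checking.

```bash
python3 - <<'E'
from h import *
np.set_printoptions(precision=4,suppress=True)
ctrl.command_gripper(.035)
ctrl.movel([.5395,-.1163,.25],feed=.18)
ctrl.move_to([.50,-.12,.40],down(.12)); ctrl.wait(.2)
c=snap('wrist','w3.png')
for k in ['filter_white','stud_grip','cover','cover_edge']:
    for q in ctrl.tip_of('wrist',k)[:4]:
        X=w(c,q['location']); print(k,round(q['p'],2),X,np.round(px(c,X)))
c=snap('side');
for k in ['stud_grip','cover_edge']:
    for q in ctrl.tip_of('side',k)[:2]: print(k,round(q['p'],2),w(c,q['location']))
i=cv2.imread('pics/w3.png')[20:260,200:480]; cv2.imwrite('pics/w3c.png',cv2.resize(i,None,fx=2,fy=2)); print(ctrl.read_clock())
E
```

```text
filter_white 0.93 [0.2768 0.3163 0.0009] [ 62. 239.]
filter_white 0.71 [ 0.5438 -0.118   0.0056] [328. 113.]
filter_white 0.56 [0.365  0.1887 0.0021] [132. 200.]
cover 0.73 [ 0.6092 -0.1067  0.1084] [325.  62.]
cover_edge 0.65 [ 0.5413 -0.117   0.0073] [327. 115.]
stud_grip 0.56 [ 0.6569 -0.0976  0.2488]
stud_grip 0.16 [ 0.6669  0.4054 -0.0005]
cover_edge 0.79 [ 0.639  -0.0979  0.2858]
cover_edge 0.4 [ 0.5473 -0.1785  0.006 ]
16.1417
```

View pics/w3c.png

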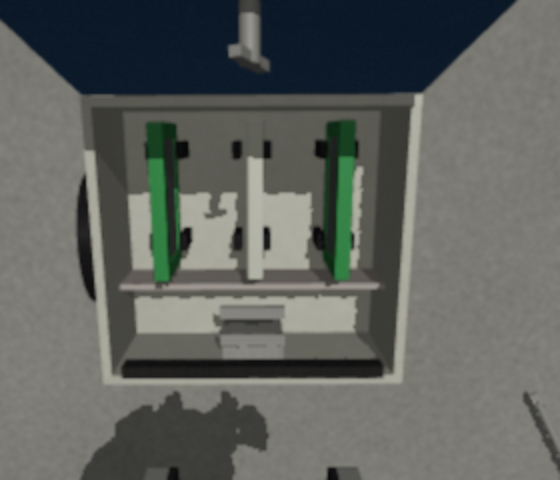

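The white filter stands in the middle slot, crop (255,200), between its teeth and parallel to the green ones. Next I'll reach behind the cover, off to the left of the fastener, and push it shut.

```bash
cat >> h.py <<'E'
YAW=.12
bx=np.array([np.cos(YAW),np.sin(YAW)]);by=np.array([-np.sin(YAW),np.cos(YAW)])
H=np.array([.5136,-.1194])+.0895*bx
def P(a,b,z): return [*(H+a*bx+b*by),z]
E
python3 - <<'E'
from h import *
np.set_printoptions(precision=4,suppress=True)
ctrl.command_gripper(0)
ctrl.movel(P(.02,.06,.38),feed=.25); ctrl.movel(P(.095,.06,.37),feed=.2)
ctrl.movel(P(.095,.06,.268),feed=.2)
r=ctrl.movel(P(-.105,.06,.255),feed=.09,max_force=25); print(r,ctrl.read_tool_pos(),ctrl.read_force())
if not r:
    ctrl.movel(P(-.12,.06,.34),feed=.2)
    ctrl.move_to(P(-.20,.0,.36),down(YAW)); ctrl.wait(1.2)
c=snap('wrist','w4.png')
for k in ['stud_grip','cover_edge','cover']:
    for q in ctrl.tip_of('wrist',k)[:2]:
        X=w(c,q['location']); print(k,round(q['p'],2),X,np.round(px(c,X)))
snap('side','s4.png')
cv2.imwrite('pics/m4.png',cv2.resize(np.hstack([cv2.imread('pics/w4.png'),cv2.imread('pics/s4.png')[100:300,220:480].repeat(2,0).repeat(2,1)]),(800,275)))
np.savez('w4.npz',**{k:c[k] for k in c if k!='image'}); print(ctrl.read_clock())
print('pred stud',P(-.145,0,.145),px(c,P(-.145,0,.145)))
E
```

```text
False [ 0.4912 -0.0617  0.2549] [-0.3802 -0.4783  0.9246]
stud_grip 0.82 [ 0.4604 -0.1268  0.1469] [326. 114.]
cover_edge 0.88 [ 0.4239 -0.1329  0.1232] [328. 147.]
23.3583
pred stud [np.float64(0.45849912071011034), np.float64(-0.12604402750453503), 0.145] (np.float64(325.05190720721316), np.float64(115.99933053957727))
```

View pics/m4.png

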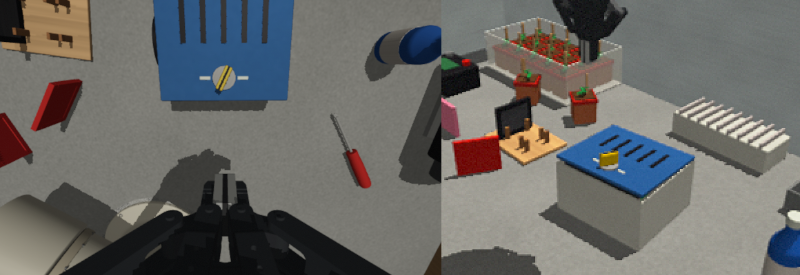

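The cover is shut on its gasket with the wing at wrist px (224,77) of the reduced view, the white marks running left to right through it, and the wing turned about 60° from them. Now the exact wing angle, then grasp.

```bash
python3 - <<'E'
from h import *
np.set_printoptions(precision=4,suppress=True)
ctrl.move_to(P(-.19,0,.27),down(YAW)); ctrl.wait(.2)
c=snap('wrist','w5.png'); i=c['image']
h=cv2.cvtColor(i,cv2.COLOR_RGB2HSV)
m=cv2.inRange(h,(18,120,80),(36,255,255))
u0,v0=px(c,P(-.145,0,.153)); k=np.zeros_like(m); cv2.circle(k,(int(u0),int(v0)),60,255,-1); m&=k
v,u=np.nonzero(m); X=np.array([ray(c,a,b,.153)[:2] for a,b in zip(u,v)])
L=(X-H)@np.array([bx,by]).T
r=cv2.minAreaRect((L*1000).astype(np.float32)); print(len(u),r, L.mean(0))
e=np.linalg.eigh(np.cov(L.T))[1][:,1]; print('s pca',(np.arctan2(e[1],e[0])-np.pi/2)%np.pi)
for k in ['stud_grip','cover_edge']:
    for q in ctrl.tip_of('wrist',k)[:2]: X=w(c,q['location']); print(k,round(q['p'],2),X,(X[:2]-H)@np.array([bx,by]).T)
a,b=int(u0),int(v0); cv2.imwrite('pics/w5c.png',cv2.resize(i[max(0,b-75):b+75,a-100:a+100,::-1],(800,600),interpolation=cv2.INTER_CUBIC)); print(ctrl.read_clock())
for s in (1.05,0): print(ctrl.ik(P(-.145,0,.14),down(YAW+np.pi/2+s)))
E
```

```text
539 ((-141.9821319580078, 0.9429206848144531), (10.82106876373291, 35.743980407714844), 63.59172439575195) [-0.1416  0.0009]
s pca 1.127057579039969
stud_grip 0.93 [ 0.4616 -0.1284  0.1485] [-0.1422 -0.0027]
cover_edge 0.84 [ 0.4229 -0.1294  0.1261] [-0.1807  0.001 ]
24.1583
[-0.4305  0.0015  1.8082  0.      1.3319 -1.6005]
[-0.4305  0.0015  1.8082  0.      1.3319 -0.5505]
```

View pics/w5c.png

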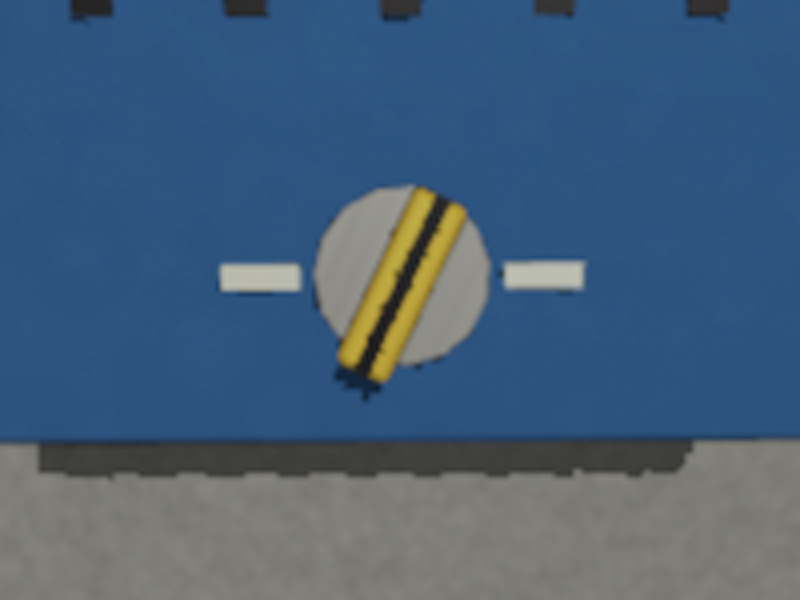

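The wing measures 10.8 × 35.7 mm, as it should, at s≈1.11. Its axis is at crop (402,280), and the white marks at (260,277) and (544,275) confirm the box yaw. Grip and turn.

```bash
python3 - <<'E'
from h import *
np.set_printoptions(precision=4,suppress=True)
ctrl.command_gripper(.04)
y0=YAW+np.pi/2
ctrl.move_to(P(-.1425,.0008,.19),down(y0+1.11))
ctrl.wait(.2)
print(ctrl.movel(P(-.1425,.0008,.139),feed=.08,max_force=4),ctrl.read_tool_pos(),ctrl.read_force())
ctrl.command_gripper(0,30); print(ctrl.read_width(),ctrl.read_force(),ctrl.read_moment())
p=ctrl.read_tool_pos()
for s in (.7,.35,.0): ctrl.move_to(p,down(y0+.004+s))
ctrl.wait(.2)
print(ctrl.read_tool_pos(),ctrl.read_force(),ctrl.read_moment(),ctrl.read_width(),ctrl.read_clock())
c=snap('side','s6.png');c=snap('wrist','w6.png')
u,v=map(int,px(c,p)); print(u,v)
a=cv2.imread('pics/w6.png')[80:400,160:480]; b=cv2.imread('pics/s6.png')[170:270,290:390]
cv2.imwrite('pics/m6.png',np.hstack([cv2.resize(a,(400,400)),cv2.resize(b,(400,400))]))
E
```

```text
False [ 0.4611 -0.125   0.1394] [-0.2864 -0.2668  0.6401]
0.010558881887444234 [3.339  4.0245 0.7516] [ 0.2805 -0.3708  0.0655]
[ 0.4606 -0.1249  0.1392] [-8.0148 -4.8604 -0.534 ] [-1.2614  1.745  -0.0678] 0.010525582335222272 29.8833
328 278
```

View pics/m6.png

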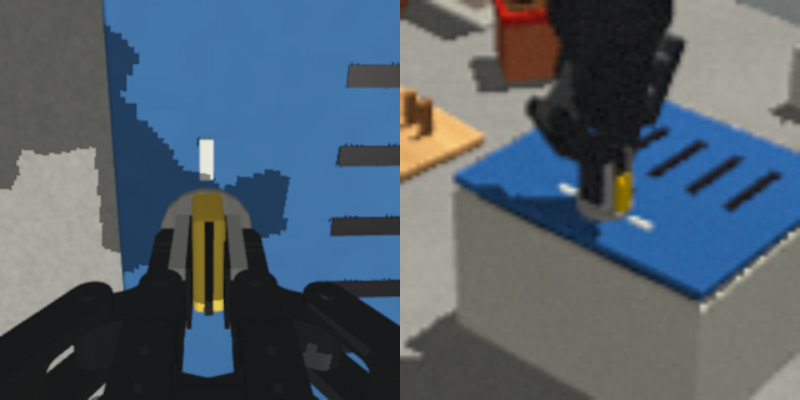

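The wing lies in line with the white mark at (206,160) of the left view. Pressing the cover down.

```bash
python3 - <<'E'
from h import *
np.set_printoptions(precision=4,suppress=True)
ctrl.command_gripper(0,60)
p=np.array(ctrl.read_tool_pos()); f0=ctrl.read_force()
for k in range(1,14):
    ctrl.movel([p[0],p[1],p[2]-.001*k],feed=.02); f=ctrl.read_force()
    print(k,ctrl.read_tool_pos(),f)
    if f[2]-f0[2]>22: break
ctrl.wait(.5); print(ctrl.read_force(),ctrl.read_moment(),ctrl.read_width(),ctrl.read_clock())
E
```

```text
1 [ 0.4604 -0.1249  0.1381] [-3.597  -4.0123 -0.9012]
2 [ 0.4603 -0.125   0.1372] [-6.7873 -3.6509  2.2805]
3 [ 0.4602 -0.125   0.1363] [-8.2551 -4.1508  3.4916]
4 [ 0.4601 -0.125   0.1354] [-10.6487  -3.4941   6.4763]
5 [ 0.4601 -0.125   0.1345] [-12.1504  -3.6671   7.5162]
6 [ 0.46   -0.1251  0.1339] [-15.7664  -2.9885  14.0687]
7 [ 0.4601 -0.1251  0.1338] [-20.5409  -1.429   26.0772]
[-21.2553  -0.9149  26.8434] [-0.5494  3.2514  0.0346] 0.009789729010206707 32.45
```

The viewing allowance is used up, so I'll check flushness numerically: fit the lid angle to the cover's blue silhouette in the side picture, before and after pressing.

```bash
python3 - <<'E'
from h import *
np.set_printoptions(precision=4,suppress=True)
c=snap('side','s7.png')
n=[w(c,q['location']) for q in ctrl.tip_of('side','cover_edge')[:1]]; print('edge',n, ctrl.tip_of('side','stud')[:0])
def blue(f):
    h=cv2.cvtColor(cv2.imread(f),cv2.COLOR_BGR2HSV); return cv2.inRange(h,(100,110,20),(125,255,255))>0
def edgept(t,b,z): # front edge, lower face(z=0)
    a=-.18; return P(a*np.cos(t)+z*np.sin(t),b,.11-a*np.sin(t)+z*np.cos(t))
for f in ('pics/s4.png','pics/s6.png','pics/s7.png'):
    m=blue(f); res=[]
    for t in (0,.02,.034,.05):
        q=[]
        for b in np.linspace(-.09,.09,37):
            u,v=px(c,edgept(t,b,0)); col=m[:,int(round(u))]; r=np.arange(len(col)); s=r[col&(abs(r-v)<14)]
            if len(s): q.append(s.max()+.5-v)
        res.append(np.median(q))
    print(f,'obs-pred px for t=0,.02,.034,.05:',np.round(res,2),len(q))
c2=snap('top'); print([w(c2,q['location']) for q in ctrl.tip_of('top','cover_edge')[:1]])
print(ctrl.read_clock(),ctrl.read_force())
E
```

```text
Traceback (most recent call last):
ValueError: it knows: cover, cover_edge, drying_rack, filter_box, filter_spare, filter_white, nutrient_bottle, pot, prefilter_left, prefilter_right, screwdriver, slot_mid, stud_grip
```

```bash
python3 - <<'E'
from h import *
np.set_printoptions(precision=4,suppress=True)
c=snap('side','s7.png')
print('edge',[w(c,q['location']) for q in ctrl.tip_of('side','cover_edge')[:1]])
def blue(f):
    h=cv2.cvtColor(cv2.imread(f),cv2.COLOR_BGR2HSV); return cv2.inRange(h,(100,110,20),(125,255,255))>0
def edgept(t,b,z):
    a=-.18; return P(a*np.cos(t)+z*np.sin(t),b,.11-a*np.sin(t)+z*np.cos(t))
for f in ('pics/s4.png','pics/s6.png','pics/s7.png'):
    m=blue(f); res=[]
    for t in (0,.02,.034,.05):
        q=[]
        for b in np.linspace(-.09,.09,37):
            u,v=px(c,edgept(t,b,0)); col=m[:,int(round(u))]; r=np.arange(len(col)); s=r[col&(abs(r-v)<14)]
            if len(s): q.append(s.max()+.5-v)
        res.append(np.mean(q))
    print(f,'obs-pred px for t=0,.02,.034,.05:',np.round(res,2),len(q))
c2=snap('top'); print([w(c2,q['location']) for q in ctrl.tip_of('top','cover_edge')[:1]])
print(ctrl.read_clock(),ctrl.read_force())
E
```

```text
edge [array([ 0.423 , -0.1272,  0.1148])]
pics/s4.png obs-pred px for t=0,.02,.034,.05: [-3.15 -1.94 -1.1  -0.1 ] 37
pics/s6.png obs-pred px for t=0,.02,.034,.05: [-2.4  -1.18 -0.34  0.63] 37
pics/s7.png obs-pred px for t=0,.02,.034,.05: [-0.8   0.38  1.22  2.22] 37
[array([ 0.4235, -0.1277,  0.1158])]
32.75 [-21.6299  -0.7757  28.1578]
```

The lid dropped from about 0.05 to roughly 0.01 or less, well below the 0.034 where the pin would stop it. The −21 N along x comes from the wing axis moving toward the robot as the lid closes. I'll shift the tool along to unload it, keep pressing, and measure again.

```bash
cat > chk.py <<'E'
from h import *
def chk(f):
    c=snap('side',f); h=cv2.cvtColor(cv2.imread('pics/'+f),cv2.COLOR_BGR2HSV); m=cv2.inRange(h,(100,110,20),(125,255,255))>0
    best=[]
    for t in (0,.05):
        q=[]
        for b in np.linspace(-.09,.09,73):
            u,v=px(c,P(-.18*np.cos(t),b,.11+.18*np.sin(t))); col=m[:,int(round(u))]; r=np.arange(400); s=r[col&(abs(r-v)<14)]
            if len(s): q.append(s.max()+.5-v)
        best.append(np.mean(q))
    print('theta',-.05*best[0]/(best[1]-best[0]),'edge z',[round(w(c,q['location'])[2],4) for q in ctrl.tip_of('side','cover_edge')[:1]])
E
python3 - <<'E'
from chk import *
np.set_printoptions(precision=4,suppress=True)
p=np.array(ctrl.read_tool_pos()); zc=.1322  # last commanded z
for k in range(1,5):
    q=p[:2]-.0008*k*bx
    ctrl.movel([q[0],q[1],zc],feed=.02); f=ctrl.read_force(); print(k,ctrl.read_tool_pos(),f,ctrl.read_moment())
    if f[0]>-3 or f[2]>33: break
chk('s8.png'); print(ctrl.read_width(),ctrl.read_clock())
E
```

```text
1 [ 0.4599 -0.1251  0.1338] [-8.8326  1.8255 20.6779] [-0.1101  1.2504  0.0098]
2 [ 0.4598 -0.1252  0.1339] [-1.6672  3.183  16.8574] [ 0.0872 -0.1184  0.0117]
theta 0.013409064652452111 edge z [np.float64(0.1115)]
0.009820499283519725 33.35
```

Unloaded sideways, the lid sits on a hard stop. The 5.4 mm of travel equals 0.037 rad, and the pictures give the same change (0.050 to 0.013). The lid rests at no more than 0.06 and the pin would stop it at 0.034, so that stop can only be the flush one. It is held with about 17 N, well above the 8 N needed, and the wing is gripped in line. Handing in.

```bash
python3 - <<'E'
from h import *
print(ctrl.read_force(),ctrl.read_orientation(),down(YAW+np.pi/2+.004),ctrl.close_job())
E
```

```text
the job is handed in; nothing more can be done
[-1.38070581  2.47695018 15.97946271] [2.07570803 2.35412108 0.00349818] [2.07953208e+00 2.35481438e+00 1.44190794e-16] None
```

The job is handed in: the white filter stands in the middle slot, and the cover is held down with about 16 N, wing gripped in line with the marks; I judged it flush from the hard stop and 5.4 mm of travel, as the final pictures only put it within about 2 mm.

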